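Load track rollers right way round and start the dryer

ROBOT

A 6-joint arm with a two-finger parallel gripper is mounted at the origin on the work surface. World frame = base frame: x ahead of the robot, y to its left, z up, the work surface at z = 0. Lengths are in m, angles in rad, forces in N, time in s.
With the tool pointing down it reaches from about 0.375 to 0.75 m from the base axis. Payload 9 kg.
Tool frame: the origin (TCP) lies midway between the tips of the shut fingers; the grasp point (between the pads) lies 19 mm behind it; z points along the fingers, x is the direction in which the jaws open and shut, and the axes are right-handed (so a half turn about z gives the same grasp; the last joint's range is limited). The gripper opens to 85 mm and grips with 20 to 120 N. Pads are 22 mm wide; open, the fingers measure 114 mm over their backs; the gripper's body (76 mm by 85 mm) begins 54 mm behind the grasp point. The pads swing forward as they close: fully open they stand 13 mm farther back than shut.
Start: joints at [-1.422, 0.104, 0.097, 1.564, 0, 1.353], TCP at [0.215, -0.56, 0.231] pointing down, gripper open.
Joint ranges: [-2.99, 2.99], [-0.84, 1.86], [-1.1, 1.16], [-1.84, 2.11], [-1.51, 1.56], [-3.14, 3.14]. Speed limits (rad/s): [2.22, 2.22, 2.57, 3.14, 3.14, 3.14].

INTERFACE

Orientations are given as a unit quaternion [w, x, y, z].
In Python, from rig import arm, snapshot gives the robot as it stands. The module is installed in compiled form; this text tells all that it offers.
- The arm moves only by the shell command python3 -m creep 'ROWS'. ROWS is JSON, one flat list of numbers, 5 for each row, row after row: the opening in per cent of the stroke, from 0 (shut) to 100 (fully open), then the shift along the tool's x, y, z in m, then the turn about the tool's z in degrees. In form: [hand, dx, dy, dz, roll, hand, dx, dy, dz, roll, ...]. A call has 1 to 20 rows; each row shifts and turns the commanded pose from where the row before left it, along the tool's axes as they then stand; what a row does not reach is not made up. A row lasts 1/10 s, in which the tool goes at most 50 mm and 8.59 degrees, less where a joint would pass 70% of its speed; a pose out of reach is approached as far as the arm can. A call is refused whole if a number of a shift passes 0.05 or a number of a turn 8.59, either way. A call with a gripper value outside its range is refused whole. The fingers move at their own pace and stop on an object; the grip force is fixed at half the most. Time passes only in rows, so rows that do not move let the fingers close. It gives the time, the measured TCP pose, the force and the opening at its end, in the units of the state.
- arm.state(): the state, without advancing time (a new reading comes with each control period).
- snapshot(name): name is "side" or "top"; returns a dict with "color" (480x640x3 uint8, red, green, blue), "range_z" (480x640 float32, m along the optical axis (not along the pixel's ray), 0 where there is no reading), "fx", "fy", "cx", "cy" (pixels), "distortion" ([k1, k2, p1, p2, k3] as OpenCV has them; the pictures are not rectified), "pose" (4x4, takes a point from camera to world coordinates). Camera axes: x right, y up, looking along -z (the intrinsics and any distortion apply to the point x, -y, -z); pixel columns grow to the right and rows downward; lengths in m; the calibration is good to about 2 mm. A picture is of the moment at which its call begins.
- arm.close_job(): hands the job in, once; it reports no verdict.
The state is a dict: "t": time; "q": joint angles; "dq": joint speeds; "tau": joint torques, N m; "position": TCP position; "tool_rot": TCP orientation; "force": force on the tool from outside, world axes, zero at the start; "torque": the same for the moment, N m; "grip_width": finger opening in m.
Only numpy, scipy, OpenCV 4.12 (cv2) and the standard library are available. Lean on these libraries where they do the work, as an engineer would, in place of code of your own. Each camera call takes 0.05 s, during which the arm holds its last target. There are 200 camera calls.

TASK

Lay every grey roller that is on the bench fully down in a cradle of the drying tray, one to a cradle and the right way round: the two ends look alike, but only the thinner journal fits the narrow notch on the handle side, so feel the ends to decide which rollers to turn. Once all are loaded, slide the tray fully home into the drying cabinet, and only then throw the red lever on its roof fully over to switch it on. Do not knock over any of the three paint jars.

Things in the scene. Friction and masses are not known exactly. Their poses are not given: they have to be found in the camera images.
- roller1_mid (a point): Grey roller (may be absent), lying on the bench: octagonal barrel 28 mm across flats, 44 mm long, a round coaxial journal 20 mm long at each end, 84 mm overall, 70 g. Point: its centre, 14 mm above the bench; x axis along it. One journal is 22 mm thick, the other 18 mm: which end differs from roller to roller and shows in neither name nor axes; pinch a journal (middle 32 mm from the centre) to feel it.
- roller2_mid (a point): Grey roller (may be absent), lying on the bench: octagonal barrel 28 mm across flats, 44 mm long, a round coaxial journal 20 mm long at each end, 84 mm overall, 70 g. Point: its centre, 14 mm above the bench; x axis along it. One journal is 22 mm thick, the other 18 mm: which end differs from roller to roller and shows in neither name nor axes; pinch a journal (middle 32 mm from the centre) to feel it.
- roller3_mid (a point): Grey roller (may be absent), lying on the bench: octagonal barrel 28 mm across flats, 44 mm long, a round coaxial journal 20 mm long at each end, 84 mm overall, 70 g. Point: its centre, 14 mm above the bench; x axis along it. One journal is 22 mm thick, the other 18 mm: which end differs from roller to roller and shows in neither name nor axes; pinch a journal (middle 32 mm from the centre) to feel it.
- roller4_mid (a point): Grey roller (may be absent), lying on the bench: octagonal barrel 28 mm across flats, 44 mm long, a round coaxial journal 20 mm long at each end, 84 mm overall, 70 g. Point: its centre, 14 mm above the bench; x axis along it. One journal is 22 mm thick, the other 18 mm: which end differs from roller to roller and shows in neither name nor axes; pinch a journal (middle 32 mm from the centre) to feel it.
- tray_mid (a point): Loose drying tray: black plate 108 mm across (x), 192 mm long (y), 5 mm thick, 350 g, slides on the bench. Point: centre of its underside. +y points to the handle; the -y end enters the cabinet first. Four cradles, two rows of two; each is two walls across the tray, 8 mm thick, 36 mm high, 28 mm either side of the cradle point along y, each with an open-topped notch.
- tray: The same tray and point as tray_mid. Cradle notches: handle (+y) side 20.5 mm wide, floor 21 mm above the bench, takes only the 18 mm journal; -y side 24.5 mm wide, floor 19 mm up. A roller the wrong way round rides up on the narrow notch: centre about 3 mm too high, tilted about 0.17 rad.
- tray_handle (a point): Grip point of the tray's orange handle: upright fin 12 mm thick (tray x), 36 mm long (tray y), from 5 to 62 mm above the bench, 158 mm from the tray's centre (62 mm beyond its edge), on a flat neck 44 mm wide. Point 40 mm above the bench; axes as the tray's.
- cabinet_home (a point): Fixed white drying cabinet, 232 mm wide (x), 203 deep, 160 high, clear roof. Point: on the bench inside, where tray_mid lies when fully home at the back stop (1 mm play), axes parallel to the tray's. Mouth faces its +y, 98 mm from the point, 105 mm high; floor is the bench. Rails 24 mm high, 118 mm apart guide the tray, flaring at the mouth to about 175 mm over 50 mm.
- switch (a joint): Power lever on the cabinet's roof: 0 off (leans to the cabinet's -x), 1.0 rad fully on (leans to its +x); stays where left; 1 to 2 N at the knob moves it.
- switch_tip (a point): Centre of the lever's red ball knob, 26 mm across, on a 10 mm rod, 60 mm from the pivot. The pivot lies 62 mm from cabinet_home along the cabinet's +y, 182 mm above the bench, its axis along the cabinet's y; the base block reaches 185 mm above the bench, a round boss round the pivot 195 mm.
- cradle1 (a point): cradle of the tray (handle row, -x side; at tray x -32, y 48 mm): where a roller's centre lies when it is fully seated, 30 mm above the bench, the roller's axis along the tray's y; axes as the tray's.
- cradle2 (a point): cradle of the tray (handle row, +x side; at tray x 32, y 48 mm): where a roller's centre lies when it is fully seated, 30 mm above the bench, the roller's axis along the tray's y; axes as the tray's.
- cradle3 (a point): cradle of the tray (far row, -x side; at tray x -32, y -48 mm): where a roller's centre lies when it is fully seated, 30 mm above the bench, the roller's axis along the tray's y; axes as the tray's.
- cradle4 (a point): cradle of the tray (far row, +x side; at tray x 32, y -48 mm): where a roller's centre lies when it is fully seated, 30 mm above the bench, the roller's axis along the tray's y; axes as the tray's.
- jar_grey: bystander: closed paint jar with a grey cap, 36 mm in diameter, 45 mm high; origin at the centre of its underside, z up.
- jar_blue: bystander: closed paint jar with a blue cap, 36 mm in diameter, 45 mm high; origin at the centre of its underside, z up.
- jar_red: bystander: closed paint jar with a red cap, 36 mm in diameter, 45 mm high; origin at the centre of its underside, z up.
Not all that is in view belongs to the job. What is shaped like the part that bears roller2_mid but green is not meant. Leave any pink look-alike of the part that bears roller1_mid alone.

How it is judged:
By the outcome, as a careful person would: the job done as asked, in the order asked, and still so for the second after the job is handed in, with the robot touching nothing.
Of roller1, roller2, roller3, roller4 only 3 to 4 are there at a start; the rules pass over those that are not, and their reading is None.
At some moment in a run one of roller1, roller2, roller3, roller4 may be knocked a few centimetres aside while the robot is not near it.
Once in a run the grip may slacken for a moment while it holds something.
It also fails if it takes over 210 s, if anything falls off the work surface, if the arm or the gripper's body presses on something with over 40 N, if the wrist force passes 120 N, or if a joint passes its speed limit or range.

## Working session

There is one attempt and no reset: what is moved stays moved. The work goes in short steps, Python scripts to look and compute and a shell command to move; the robot and the scene stay as the last step left them, time stands still between calls to the robot, and variables do not carry over. Pictures are saved under pics/ and viewed, on a budget of 14 in all, crops included, one or two more only if the job needs it, and the job is handed in when it is done.

```bash
mkdir -p pics; python3 - <<'E'
from rig import arm, snapshot
import cv2,numpy as np
print(arm.state())
for n in("top","side"):
    s=snapshot(n); cv2.imwrite(f"pics/{n}0.png",s["color"][:,:,::-1]); np.savez(f"{n}0.npz",**s)
    print(n,s["fx"],s["fy"],s["cx"],s["cy"],s["distortion"]);print(np.round(s["pose"],3))
E
```

```text
{'t': 0.0, 'q': array([-1.42168335e+00,  1.04711379e-01,  9.64614559e-02,  1.56393045e+00,
       -2.09614024e-05,  1.35313278e+00]), 'dq': array([ 0.00308132,  0.00015298,  0.00018416, -0.00053272,  0.00213992,
        0.0004945 ]), 'tau': array([ 3.50200771e-04, -5.56933308e+01,  5.03646684e+01,  1.69276673e-02,
       -2.41173248e-04, -7.26493937e-06]), 'position': array([ 0.21513477, -0.55972847,  0.23051097]), 'tool_rot': array([-4.98661897e-04,  8.24198879e-01, -5.66300034e-01, -4.79937634e-04]), 'force': array([ 0.29816645,  0.6507598 , -0.71008667]), 'torque': array([-0.08399082, -0.01635402,  0.01548327]), 'grip_width': 0.08546249712515938}
top 618.8570486109109 618.8570486109109 327.1231453330049 234.53396226243962 [-0.11425891  0.          0.          0.          0.        ]
[[-0.017  0.991 -0.133  0.383]
 [-1.    -0.016  0.009  0.055]
 [ 0.007  0.133  0.991  1.337]
 [ 0.     0.     0.     1.   ]]
side 492.6307858628906 492.6307858628906 323.8602603670754 238.4661535233503 [-0.0576434  0.         0.         0.         0.       ]
[[-0.964  0.209 -0.167  0.385]
 [-0.267 -0.743  0.613  0.574]
 [ 0.005  0.636  0.772  0.825]
 [ 0.     0.     0.     1.   ]]
```

View pics/top0.png

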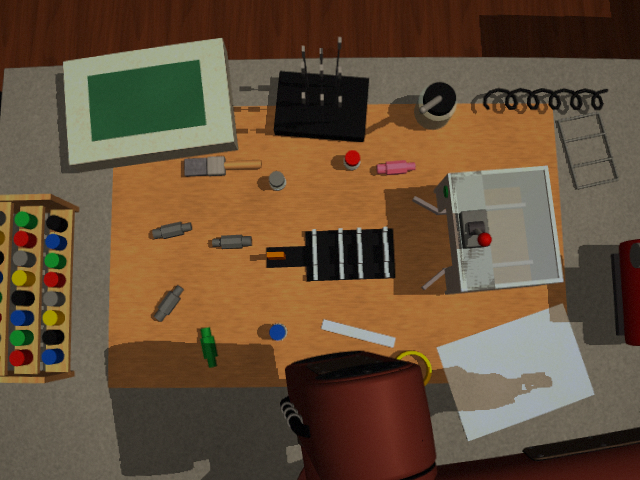

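View pics/side0.png

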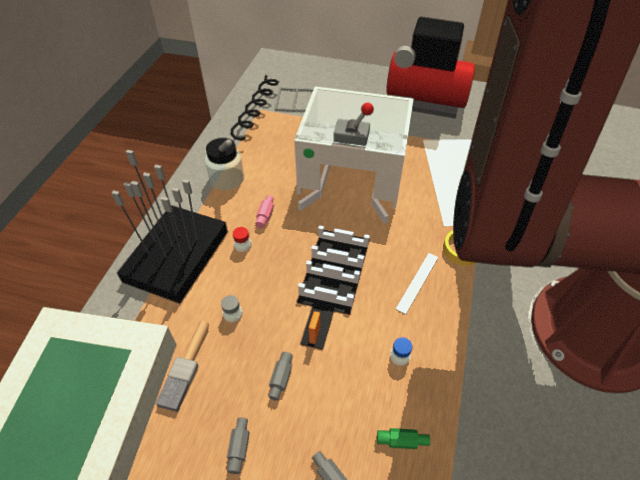

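```bash
cat > h.py <<'E'
import numpy as np,cv2
from rig import arm,snapshot
def xyz(s):
    K=np.array([[s["fx"],0,s["cx"]],[0,s["fy"],s["cy"]],[0,0,1.]])
    v,u=np.mgrid[:480,:640]
    p=cv2.undistortPoints(np.stack([u,v],-1).reshape(-1,1,2).astype(float),K,np.array(s["distortion"],float)).reshape(480,640,2)
    d=s["range_z"]; P=s["pose"]
    return np.stack([p[...,0]*d,-p[...,1]*d,-d],-1)@P[:3,:3].T+P[:3,3]
def rollers(s,verbose=True):
    W=xyz(s);hsv=cv2.cvtColor(s["color"],cv2.COLOR_RGB2HSV)
    m=((W[...,2]>.006)&(W[...,2]<.05)&(hsv[...,1]<80)&(W[...,0]>.2)&(W[...,0]<.8)&(W[...,1]<.56)&(W[...,1]>-.5)).astype(np.uint8)
    n,l,st,_=cv2.connectedComponentsWithStats(m)
    out=[]
    for i in range(1,n):
        if st[i,4]<60: continue
        p=W[l==i]; r=cv2.minAreaRect(p[:,:2].astype(np.float32)); L,B=max(r[1]),min(r[1])
        a=r[2]+(0 if r[1][0]>=r[1][1] else 90); a=(a+90)%180-90
        c=np.array(r[0]); ok=.065<L<.1 and .018<B<.045
        if verbose or ok: print(i,st[i],"c",c.round(4),"LB",round(L,3),round(B,3),"ang",round(a,1),"zmax",p[:,2].max().round(3),"<== roller" if ok else "")
        if ok: out.append((*c,a))
    return out
def go(x=None,y=None,z=None,yaw=None):
    """yaw: world angle (deg) of tool x axis; prints roll first, then shift in axes after the roll"""
    from scipy.spatial.transform import Rotation as R
    s=arm.state();q=s["tool_rot"];M=R.from_quat([q[1],q[2],q[3],q[0]]).as_matrix()
    cur=np.degrees(np.arctan2(M[1,0],M[0,0])); p=s["position"]
    t=np.array([p[i] if v is None else v for i,v in enumerate((x,y,z))])
    roll=0
    if yaw is not None: roll=-((yaw-cur+90)%180-90)   # tool z is down
    yw=np.radians(cur-roll); d=t-p
    ex=np.array([np.cos(yw),np.sin(yw)]);ey=np.array([np.sin(yw),-np.cos(yw)])
    print("t",round(s["t"],2),"pos",p.round(4),"yaw",cur.round(2),"q6",s["q"][5].round(2),"w",round(s["grip_width"]*1000,1),"F",s["force"].round(1))
    print(" roll",round(roll,2)," then dx",round(d[:2]@ex*1000,1),"dy",round(d[:2]@ey*1000,1),"dz",round(-d[2]*1000,1),"mm")
E
python3 - <<'E'
from h import *
s=dict(np.load("top0.npz")); W=xyz(s); rollers(s)
for n,(u,v) in dict(bench=(220,280),jg=(276,180),jr=(352,157),jb=(277,332),knob=(485,239),fin=(275,255),mouthL=(447,175),mouthR=(452,291),backL=(549,168),backR=(562,284)).items(): print(n,W[v,u].round(3))
# tray: top of walls & plate
hsv=cv2.cvtColor(s["color"],cv2.COLOR_RGB2HSV)
m=(W[...,2]>.002)&(W[...,2]<.05)&((hsv[...,2]<50)|(hsv[...,1]<60)); m[:,:303]=0;m[:,400:]=0;m[:215]=0;m[290:]=0
r=cv2.minAreaRect(W[m][:,:2].astype(np.float32));print("tray",r)
f=(hsv[...,1]>180)&(W[...,2]>.045);f[:,:255]=0;f[:,300:]=0;f[:240]=0;f[270:]=0
print("fin",f.sum(),W[f].mean(0).round(4),cv2.minAreaRect(W[f][:,:2].astype(np.float32)))
k=(hsv[...,1]>180)&((hsv[...,0]<8)|(hsv[...,0]>172))&(W[...,2]>.16);k[:,:470]=0;k[:,510:]=0;k[:200]=0;k[270:]=0;print("knob",k.sum(),W[k].mean(0))
c=(W[...,2]>.15)&(W[...,2]<.168);c[:,:430]=0;c[:,570:]=0;c[:150]=0;c[300:]=0;print("cab",c.sum(),cv2.minAreaRect(W[c][:,:2].astype(np.float32)))
E
```

```text
1 [274 124  91  17 817] c [0.7905 0.0566] LB 0.197 0.03 ang 86.3 zmax 0.043 
2 [ 89 126 149  44 825] c [0.7383 0.3963] LB 0.326 0.044 ang -75.7 zmax 0.05 
24 [185 157  40  19 697] c [0.7171 0.3095] LB 0.088 0.041 ang 89.4 zmax 0.029 <== roller
28 [269 171  17  19 243] c [0.6783 0.1498] LB 0.033 0.032 ang 43.2 zmax 0.05 
30 [413 187  33  27 222] c [ 0.6213 -0.1801] LB 0.06 0.053 ang 23.5 zmax 0.05 
44 [152 222  40  17 415] c [0.5757 0.3796] LB 0.085 0.029 ang -77.8 zmax 0.034 <== roller
45 [378 227  16  51 310] c [ 0.5194 -0.0804] LB 0.108 0.03 ang 4.2 zmax 0.042 
46 [310 229  13  52 254] c [0.5164 0.0706] LB 0.107 0.024 ang -6.1 zmax 0.041 
47 [333 228  16  52 257] c [0.5176 0.017 ] LB 0.108 0.025 ang 5.8 zmax 0.042 
48 [353 228  24  51 333] c [ 0.5188 -0.0376] LB 0.108 0.05 ang 0.8 zmax 0.042 
66 [212 235  39  14 414] c [0.5489 0.249 ] LB 0.084 0.029 ang -86.6 zmax 0.032 <== roller
235 [422 268  28  26 171] c [ 0.4467 -0.1952] LB 0.062 0.044 ang -51.8 zmax 0.05 
274 [154 286  29  35 423] c [0.4189 0.3837] LB 0.083 0.028 ang -37.4 zmax 0.035 <== roller
bench [0.467 0.276 0.001]
jg [0.675 0.15  0.048]
jr [ 0.723 -0.013  0.046]
jb [0.355 0.15  0.047]
knob [ 0.516 -0.237  0.251]
fin [0.513 0.152 0.062]
mouthL [ 0.656 -0.194  0.153]
mouthR [ 0.432 -0.21   0.078]
backL [ 0.706 -0.46   0.   ]
backR [ 0.444 -0.471  0.004]
tray ((0.518161952495575, -0.0023410841822624207), (0.10848519951105118, 0.1972513049840927), 1.0681812763214111)
fin 109 [0.5132 0.15   0.0719] ((0.4596990644931793, 0.10277704894542694), (0.17864300310611725, 0.03178321197628975), 41.83639907836914)
knob 143 [ 0.51707458 -0.23719847  0.24298723]
cab 11082 ((0.551204264163971, -0.3034185767173767), (0.2347451150417328, 0.20648089051246643), 4.181975364685059)
```

```bash
python3 -m creep '[100,0,0,-0.05,0, 100,0,0,-0.05,0, 100,0,0,0,-8, 100,0,0,0,-8, 100,0,0,0,-8, 100,0,0,0,-8, 100,0,0,0,-8, 100,0,0,0,-8, 100,0,0,0,-8, 100,0,0,0,-8, 100,0,0,0,-8, 100,0,0,0,0, 100,0,0,0,0]'; python3 -c "
from h import *
go(.547,.284,.15,3.4)"
```

```text
t: 1.4
position: [0.2152, -0.56, 0.331]
tool_rot: [-0.0, 1.0, 0.024, -0.0]
force: [0.0, -1.2, 0.7]
grip_width: 0.0856
t 1.4 pos [ 0.2152 -0.56    0.331 ] yaw 2.78 q6 0.1 w 85.6 F [ 0.  -1.2  0.7]
 roll -0.62  then dx 381.3 dy -822.9 dz 181.0 mm
```

```bash
python3 -m creep '[100,0.02,-0.0433,0,0, 100,0.02,-0.0433,0,0, 100,0.02,-0.0433,0,0, 100,0.02,-0.0433,0,0, 100,0.02,-0.0433,0,0, 100,0.02,-0.0433,0,0, 100,0.02,-0.0433,0,0, 100,0.02,-0.0433,0,0, 100,0.02,-0.0433,0,0, 100,0.02,-0.0433,0,0, 100,0.02,-0.0433,0,0, 100,0.02,-0.0433,0,0, 100,0.02,-0.0433,0,0, 100,0.02,-0.0433,0,0, 100,0.02,-0.0433,0,0, 100,0.02,-0.0433,0,0, 100,0.02,-0.0433,0,0, 100,0.02,-0.0433,0,0, 100,0.02,-0.0433,0,0, 100,0,0,0,-0.6]'; python3 - <<'E'
from h import *
go(.547,.284,.004,3.4)
s=snapshot("top");cv2.imwrite("pics/top1.png",s["color"][:,:,::-1]);rollers(s,False)
s=snapshot("side");cv2.imwrite("pics/side1.png",s["color"][:,:,::-1]);rollers(s,False)
E
```

```text
t: 3.4
position: [0.552, 0.2858, 0.3273]
tool_rot: [0.0, 0.999, 0.032, -0.002]
force: [0.9, -0.0, -0.3]
grip_width: 0.0854
t 3.4 pos [0.552  0.2858 0.3273] yaw 3.63 q6 1.77 w 85.4 F [ 0.9 -0.  -0.3]
 roll 0.23  then dx -5.1 dy 1.5 dz 323.3 mm
19 [184 157  41  19 701] c [0.7173 0.3103] LB 0.09 0.042 ang 89.2 zmax 0.028 <== roller
56 [212 235  39  14 416] c [0.5483 0.249 ] LB 0.083 0.028 ang -86.9 zmax 0.034 <== roller
198 [172 260  29  38 317] c [0.7908 0.1148] LB 0.084 0.018 ang 89.4 zmax 0.04 <== roller
279 [269 352  23  48 648] c [0.5496 0.2489] LB 0.083 0.028 ang -88.4 zmax 0.034 <== roller
280 [ 156  357   42   55 1250] c [0.717  0.3108] LB 0.091 0.042 ang -87.9 zmax 0.025 <== roller
282 [227 418  22  56 828] c [0.5776 0.3784] LB 0.084 0.027 ang -79.0 zmax 0.033 <== roller
```

View pics/top1.png

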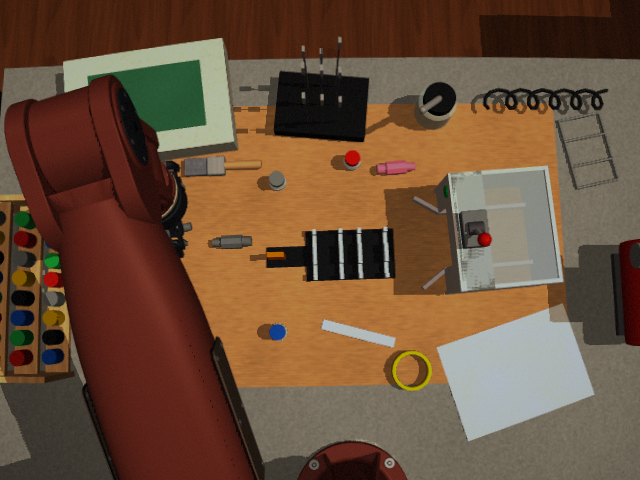

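```bash
python3 -m creep '[100,-0.004,0.001,0.03,0.4, 100,0,0,0.05,0, 100,0,0,0.05,0, 100,0,0,0.05,0, 100,0,0,0.05,0, 100,0,0,0.05,0, 100,0,0,0.03,0, 100,0,0,0.013,0, 100,0,0,0,0, 0,0,0,0,0, 0,0,0,0,0, 0,0,0,0,0, 0,0,0,0,0, 0,0,0,0,0, 0,0,0,0,0, 0,0,0,0,0, 0,0,0,0,0, 0,0,0,0,0]'; python3 -c "
from h import *
go(.549,.249,.004,2.5)"
```

```text
t: 5.3
position: [0.5482, 0.2806, 0.0093]
tool_rot: [-0.0, 1.0, 0.028, 0.001]
force: [-0.8, 1.4, 5.9]
grip_width: 0.0152
t 5.3 pos [0.5482 0.2806 0.0093] yaw 3.23 q6 1.78 w 15.2 F [-0.8  1.4  5.9]
 roll 0.73  then dx -0.6 dy 31.6 dz 5.3 mm
```

```bash
python3 -m creep '[0,0,0,0,0, 0,0,0,0,0,0,0,0,0,0]'; python3 - <<'E'
from h import *
s=snapshot("side");cv2.imwrite("pics/side2.png",cv2.resize(s["color"][300:480,180:420,::-1],None,fx=3,fy=3))
E
```

```text
t: 5.6
position: [0.5482, 0.2806, 0.0094]
tool_rot: [-0.0, 1.0, 0.028, 0.001]
force: [0.7, 0.8, 6.0]
grip_width: 0.0153
```

View pics/side2.png

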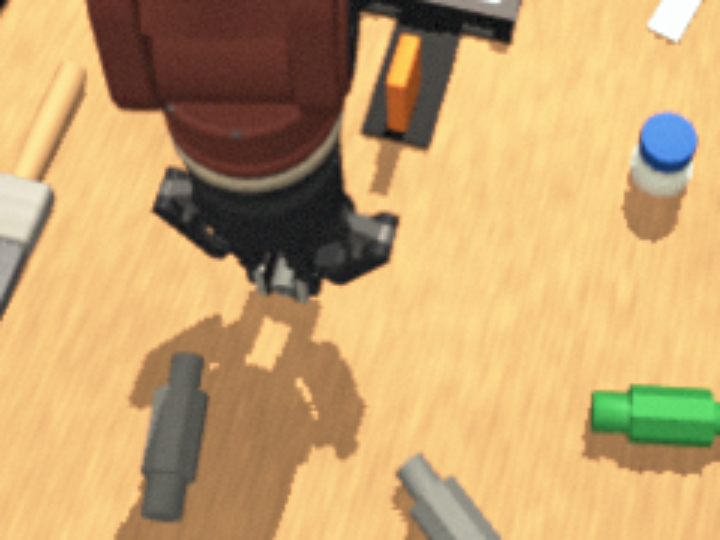

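```bash
python3 -m creep '[50,0,0,0,0, 50,0,0,0,0, 50,0,0,0,0, 50,0,-0.003,0.008,0, 50,0,0,0,0, 50,0,0,0,0]';python3 -m creep '[0,0,0,0,0, 0,0,0,0,0, 0,0,0,0,0, 0,0,0,0,0, 0,0,0,0,0, 0,0,0,0,0, 0,0,0,0,0]'
```

```text
t: 6.25
position: [0.5468, 0.2831, -0.0004]
tool_rot: [0.0, 1.0, 0.028, -0.001]
force: [0.6, -0.2, -0.2]
grip_width: 0.0428
t: 6.95
position: [0.5476, 0.2832, 0.0005]
tool_rot: [-0.0, 1.0, 0.028, 0.0]
force: [0.3, 0.8, 2.6]
grip_width: 0.0157
```

```bash
python3 -m creep '[60,0,0,0,0, 60,0,0,0,0, 60,0,0,0,0, 60,0,0,-0.04,0, 60,0,0.034,0,0, 60,0,0.034,0,0, 60,0,0,0,0, 60,0,0,0.04,0, 60,0,0,0,0, 60,0,0,0,0]';python3 -m creep '[0,0,0,0,0, 0,0,0,0,0, 0,0,0,0,0, 0,0,0,0,0, 0,0,0,0,0, 0,0,0,0,0, 0,0,0,0,0, 0,0,0,0,0]'
```

```text
t: 7.95
position: [0.5503, 0.2155, -0.0004]
tool_rot: [0.0, 1.0, 0.028, -0.001]
force: [-0.1, -0.5, -0.2]
grip_width: 0.0509
t: 8.75
position: [0.5512, 0.2155, 0.0007]
tool_rot: [-0.0, 1.0, 0.028, 0.0]
force: [-1.7, 0.9, 5.7]
grip_width: 0.0249
```

```bash
python3 -m creep '[60,0,0,0,0, 60,0,0,0,0, 60,0,0,0,0, 60,0,0.005,0,0, 60,0,0,0,0, 0,0,0,0,0, 0,0,0,0,0, 0,0,0,0,0, 0,0,0,0,0, 0,0,0,0,0, 0,0,0,0,0, 0,0,0,0,0, 0,0,0,0,0]'; python3 - <<'E'
from h import *
s=snapshot("top");rollers(s,False)
s=snapshot("side");rollers(s,False)
cv2.imwrite("pics/side3.png",cv2.resize(s["color"][300:480,180:420,::-1],None,fx=3,fy=3))
E
```

```text
t: 10.05
position: [0.5516, 0.2102, 0.0005]
tool_rot: [0.0, 1.0, 0.028, 0.0]
force: [0.0, -1.9, 2.8]
grip_width: 0.0198
18 [185 157  40  18 565] c [0.7184 0.3097] LB 0.088 0.036 ang -86.3 zmax 0.026 <== roller
268 [154 286  27  35 412] c [0.4174 0.3837] LB 0.086 0.029 ang -33.3 zmax 0.037 <== roller
33 [397 284  24  29 157] c [0.3619 0.0235] LB 0.073 0.022 ang 74.6 zmax 0.011 <== roller
69 [227 418  22  56 827] c [0.5774 0.3788] LB 0.084 0.027 ang -79.4 zmax 0.033 <== roller
```

View pics/side3.png

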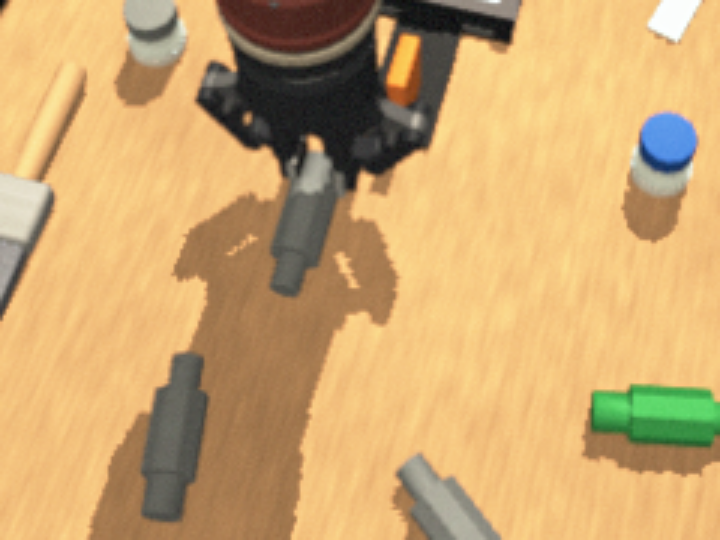

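```bash
cat >> h.py <<'E'
def plane(s,z):
    W=xyz({**s,"range_z":np.ones((480,640))}); c=s["pose"][:3,3]; d=W-c
    return c+d*((z-c[2])/d[...,2])[...,None]
def tray(s,c0=(.518,-.002)):
    hsv=cv2.cvtColor(s["color"],cv2.COLOR_RGB2HSV);P=plane(s,.036);W=xyz(s)
    m=(hsv[...,1]<60)&(hsv[...,2]>90)&(abs(P[...,0]-c0[0])<.065)&(abs(P[...,1]-c0[1])<.1)&(W[...,2]>.026)&(W[...,2]<.05)
    q=P[m][:,:2]; r=cv2.minAreaRect(q.astype(np.float32)); 
    print("n",m.sum(),"rect",r,"pct x",np.percentile(q[:,0],[1,99]).round(4),"y",np.percentile(q[:,1],[1,99]).round(4))
    for k in (-76,-20,20,76):
        g=q[abs(q[:,1]-c0[1]-k/1e3)<.009]
        if len(g): print(k,len(g),"x",g[:,0].min().round(4),g[:,0].max().round(4),"mid",((g[:,0].min()+g[:,0].max())/2).round(4),"y",np.median(g[:,1]).round(4))
E
python3 - <<'E'
from h import *
for n in("top","side"): print(n); tray(snapshot(n))
E
python3 -m creep '[60,0,0,0,0, 60,0,0,0,0, 60,0,0,-0.015,0, 60,0,-0.037,0,0, 60,0,0,0.015,0, 60,0,0,0,0, 0,0,0,0,0, 0,0,0,0,0, 0,0,0,0,0, 0,0,0,0,0, 0,0,0,0,0, 0,0,0,0,0]'
python3 -m creep '[0,0,0,-0.05,0, 0,0,0,-0.05,0,0,0,0,-0.02,0,0,0,0,0,0]'; python3 - <<'E'
from h import *
s=snapshot("side");rollers(s,False);go(.5511,-.0493,.12,1.3)
s=snapshot("top");rollers(s,False)
E
```

```text
top
n 449 rect ((0.518005907535553, -0.006138458847999573), (0.10700317472219467, 0.15956421196460724), 0.6629735231399536) pct x [0.4649 0.5712] y [-0.0857  0.0734]
-76 111 x 0.4654 0.5719 mid 0.5186 y -0.0817
-20 115 x 0.4663 0.5706 mid 0.5185 y -0.0258
20 103 x 0.4649 0.5712 mid 0.5181 y 0.0141
76 120 x 0.4637 0.57 mid 0.5168 y 0.0696
side
n 692 rect ((0.5160740613937378, -0.002767413854598999), (0.1015024408698082, 0.168615460395813), 0.9832000136375427) pct x [0.4657 0.5639] y [-0.0862  0.0801]
-76 135 x 0.4666 0.5394 mid 0.503 y -0.0784
-20 188 x 0.466 0.5673 mid 0.5167 y -0.0229
20 165 x 0.465 0.5392 mid 0.5021 y 0.0171
76 195 x 0.4639 0.5404 mid 0.5022 y 0.0727
t: 11.45
position: [0.5497, 0.2468, 0.0007]
tool_rot: [0.0, 1.0, 0.028, 0.0]
force: [0.5, -3.2, 5.4]
grip_width: 0.0268
t: 11.85
position: [0.5515, 0.2479, 0.1244]
tool_rot: [-0.001, 1.0, 0.028, 0.003]
force: [0.4, 0.4, -1.4]
grip_width: 0.0268
33 [303 180  22  26 261] c [ 0.6216 -0.2015] LB 0.086 0.036 ang 58.3 zmax 0.046 <== roller
182 [227 418  22  56 830] c [0.5777 0.3785] LB 0.083 0.028 ang -79.8 zmax 0.033 <== roller
t 11.9 pos [0.5503 0.2476 0.1216] yaw 3.22 q6 1.72 w 26.9 F [ 0.4  0.1 -0.8]
 roll 1.92  then dx -5.9 dy 296.9 dz 1.6 mm
4 [205 128  33  26 198] c [0.7583 0.2637] LB 0.08 0.035 ang -52.1 zmax 0.05 <== roller
```

```bash
python3 -m creep '[0,0,0,0,2.1, 0,-0.001,0.05,0,0, 0,-0.001,0.05,0,0, 0,-0.001,0.05,0,0, 0,-0.001,0.05,0,0, 0,-0.001,0.05,0,0, 0,-0.001,0.05,0,0, 0,0,0,0,0, 0,0,0,0.05,0, 0,0,0,0,0, 0,0,0,0,0]'; python3 - <<'E'
from h import *
go(.5509,-.0534,.0167,1.1)
s=snapshot("side");cv2.imwrite("pics/side4.png",cv2.resize(s["color"][190:350,250:430,::-1],None,fx=4,fy=3.75))
s=snapshot("top");rollers(s,False)
E
```

```text
t: 13.05
position: [0.5473, -0.0517, 0.0686]
tool_rot: [-0.001, 1.0, 0.01, -0.002]
force: [-0.8, -0.7, 0.2]
grip_width: 0.0269
t 13.05 pos [ 0.5473 -0.0517  0.0686] yaw 1.15 q6 1.22 w 26.9 F [-0.8 -0.7  0.2]
 roll 0.05  then dx 3.6 dy 1.8 dz 51.9 mm
21 [184 157  41  19 698] c [0.7163 0.3107] LB 0.09 0.04 ang -89.3 zmax 0.025 <== roller
36 [152 222  40  17 419] c [0.5756 0.3792] LB 0.084 0.028 ang -76.7 zmax 0.033 <== roller
183 [155 286  28  35 415] c [0.4187 0.3836] LB 0.083 0.027 ang -34.8 zmax 0.035 <== roller
```

View pics/side4.png

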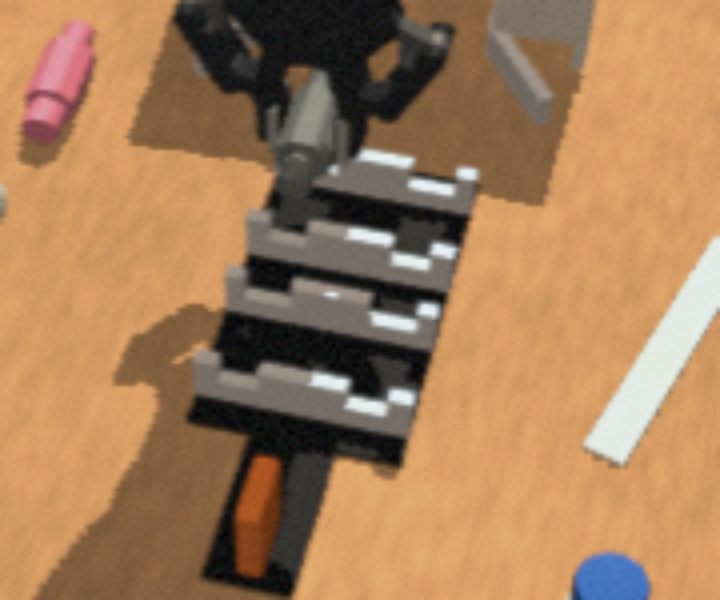

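```bash
cat >> h.py <<'E'
def held(s,x,y,z):
    W=xyz(s);hsv=cv2.cvtColor(s["color"],cv2.COLOR_RGB2HSV)
    m=(abs(W[...,0]-x)<.02)&(abs(W[...,2]-z)<.02)&(W[...,1]>y+.015)&(W[...,1]<y+.08)
    p=W[m]; print("held n",len(p),"ymax pct",np.percentile(p[:,1],[50,80,90,95,99]).round(4))
    e=p[p[:,1]>np.percentile(p[:,1],90)-.006]; print(" end-face mean",e.mean(0).round(4)," y offset of roller from tcp", (np.percentile(p[:,1],90)-.042-y).round(4))
E
python3 - <<'E'
from h import *
p=arm.state()["position"]
for n in("side","top"): held(snapshot(n),p[0],p[1],p[2]+.0133)
E
```

```text
held n 190 ymax pct [-0.0276 -0.013  -0.0118 -0.0113 -0.0104]
 end-face mean [ 0.5488 -0.013   0.0884]  y offset of roller from tcp -0.0015Traceback (most recent call last):
  File "<stdin>", line 3, in <module>
  File "h.py", line 48, in held
    p=W[m]; print("held n",len(p),"ymax pct",np.percentile(p[:,1],[50,80,90,95,99]).round(4))
                                             ~~~~~~~~~~~~~^^^^^^^^^^^^^^^^^^^^^^^^^
    return _quantile_unchecked(
        a, q, axis, out, overwrite_input, method, keepdims, weights)
    return _ureduce(a,
                    func=_quantile_ureduce_func,
    ...<5 lines>...
                    overwrite_input=overwrite_input,
                    method=method)
    r = func(a, **kwargs)
    result = _quantile(arr,
                       quantiles=q,
    ...<2 lines>...
                       out=out,
                       weights=wgt)
    slices_having_nans = np.isnan(arr[-1, ...])
                                  ~~~^^^^^^^^^
IndexError: index -1 is out of bounds for axis 0 with size 0
```

```bash
python3 -m creep '[0,0.0036,0,0,0, 0,0,0,0,0, 0,0,0,0.03,0, 0,0,0,0.01,0, 0,0,0,0.006,0, 0,0,0,0,0]'; python3 -m creep '[0,0,0,0.005,0, 0,0,0,0,0,0,0,0,0,0]';python3 -c "
from h import *
go(.5509,-.052,.0167,1.1)"
```

```text
t: 13.85
position: [0.5523, -0.0525, 0.0238]
tool_rot: [-0.0, 1.0, 0.01, -0.001]
force: [-0.5, -0.3, -0.6]
grip_width: 0.0267
t: 14.15
position: [0.553, -0.0528, 0.0198]
tool_rot: [0.0, 1.0, 0.01, 0.0]
force: [0.5, -0.3, -1.4]
grip_width: 0.0267
t 14.15 pos [ 0.553  -0.0528  0.0198] yaw 1.12 q6 1.22 w 26.7 F [ 0.5 -0.3 -1.4]
 roll 0.02  then dx -2.1 dy -0.8 dz 3.1 mm
```

```bash
python3 -m creep '[0,0,0,0.002,0, 0,0,0,0,0, 0,0,0,0,0]';python3 -m creep '[0,0,0,0.0015,0, 0,0,0,0,0, 0,0,0,0,0]'
```

```text
t: 14.45
position: [0.5528, -0.0527, 0.0173]
tool_rot: [0.0, 1.0, 0.01, 0.0]
force: [0.2, -0.9, -0.7]
grip_width: 0.0265
t: 14.75
position: [0.553, -0.0528, 0.0166]
tool_rot: [0.0, 1.0, 0.01, 0.0]
force: [-4.1, 0.8, 7.0]
grip_width: 0.0267
```

```bash
python3 -m creep '[60,0,0,0,0, 60,0,0,0,0, 60,0,0,0,0, 60,0,0,-0.03,0, 60,0,0,-0.05,0, 60,0,0,-0.03,-5.5, 60,0,0,0,-5.4, 60,0.0114,-0.0452,0,0, 60,0.0114,-0.0452,0,0, 60,0.0114,-0.0452,0,0, 60,0.0114,-0.0452,0,0, 60,0.0114,-0.0452,0,0, 60,0.0114,-0.0452,0,0, 60,0.0114,-0.0452,0,0, 60,0.0114,-0.0452,0,0, 60,0.0114,-0.0452,0,0, 60,0.0114,-0.0452,0,0]'; python3 - <<'E'
from h import *
go(.5697,.4132,.001,12)
s=snapshot("side");rollers(s,False);tray(s,(.518,-.006))
cv2.imwrite("pics/side5.png",cv2.resize(s["color"][200:360,260:440,::-1],None,fx=4,fy=3.75))
s=snapshot("top");rollers(s,False)
E
```

```text
t: 16.45
position: [0.5699, 0.4151, 0.1255]
tool_rot: [0.0, 0.995, 0.105, 0.0]
force: [1.3, -0.3, 0.5]
grip_width: 0.0514
t 16.45 pos [0.5699 0.4151 0.1255] yaw 12.02 q6 1.81 w 51.4 F [ 1.3 -0.3  0.5]
 roll 0.02  then dx -0.6 dy 1.8 dz 124.5 mm
n 25 rect ((0.4801040291786194, 0.07864035665988922), (0.032161273062229156, 0.008900066837668419), 13.472309112548828) pct x [0.4636 0.4914] y [0.0707 0.0795]
76 22 x 0.4639 0.4754 mid 0.4697 y 0.0751
34 [185 157  40  19 699] c [0.7166 0.3099] LB 0.088 0.04 ang -89.3 zmax 0.027 <== roller
44 [152 222  40  17 414] c [0.5755 0.3794] LB 0.083 0.027 ang -78.2 zmax 0.033 <== roller
267 [157 286  26  31 361] c [0.4238 0.3796] LB 0.07 0.028 ang -36.3 zmax 0.033 <== roller
```

View pics/side5.png

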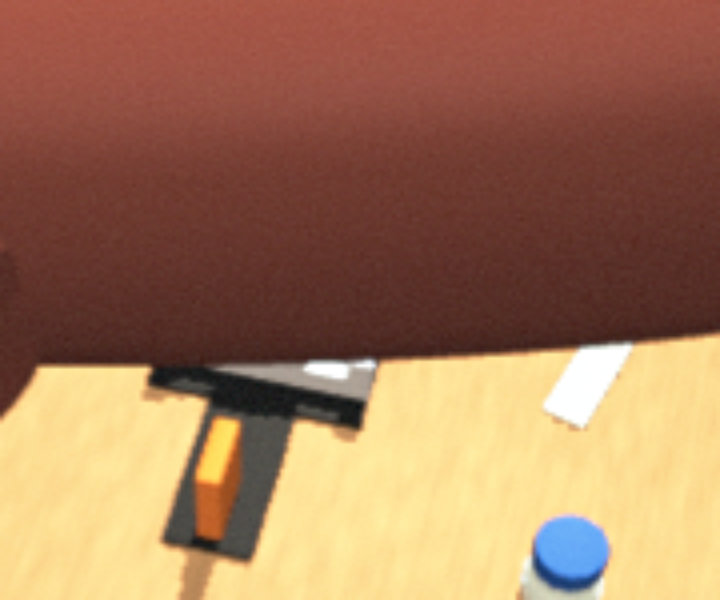

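```bash
python3 -m creep '[60,-0.0005,0.002,0.05,0, 60,0,0,0.05,0, 60,0,0,0.022,0, 60,0,0,0.003,0, 60,0,0,0,0, 0,0,0,0,0, 0,0,0,0,0, 0,0,0,0,0, 0,0,0,0,0, 0,0,0,0,0, 0,0,0,0,0, 0,0,0,0,0, 0,0,0,0,0]'
```

```text
t: 17.85
position: [0.5705, 0.4112, 0.0016]
tool_rot: [-0.0, 0.995, 0.105, 0.001]
force: [-0.9, -0.7, 5.9]
grip_width: 0.0197
```

```bash
python3 -m creep '[60,0,0,0,0, 60,0,0,0,0, 60,0,0,-0.015,0, 60,0,0.034,0,0, 60,0,0,0.0155,0, 60,0,0,0,0, 0,0,0,0,0, 0,0,0,0,0, 0,0,0,0,0, 0,0,0,0,0, 0,0,0,0,0, 0,0,0,0,0]'
python3 -m creep '[0,0,0,-0.05,0, 0,0,0,-0.05,0,0,0,0,-0.02,0,0,0,0,0,0]'
python3 -m creep '[0,0,0,0,-8.5, 0,0,0,0,-8.5, 0,0,0,0,-8.5, 0,0,0,0,-8.5, 0,0,0,0,-8.5, 0,0,0,0,-8.5, 0,0,0,0,-8.5, 0,0,0,0,-8.5, 0,0,0,0,-8.5, 0,0,0,0,-8.5, 0,0,0,0,-8.5, 0,0,0,0,-8.5, 0,0,0,0,-8.5, 0,0,0,0,-8.5, 0,0,0,0,-8.5, 0,0,0,0,-8.5, 0,0,0,0,-8.5, 0,0,0,0,-8.5, 0,0,0,0,-8.5, 0,0,0,0,-7.6]'; python3 -c "
from h import *
go(.4887,-.0546,.08,1.1)"
```

```text
t: 19.05
position: [0.5773, 0.3784, 0.0008]
tool_rot: [-0.0, 0.994, 0.105, 0.0]
force: [-1.2, 2.0, 4.2]
grip_width: 0.027
t: 19.45
position: [0.5794, 0.3785, 0.1249]
tool_rot: [-0.001, 0.995, 0.105, 0.003]
force: [-0.3, 0.4, -1.1]
grip_width: 0.0267
t: 21.45
position: [0.5763, 0.3772, 0.118]
tool_rot: [-0.001, -0.013, 1.0, -0.001]
force: [-0.2, 0.3, -0.1]
grip_width: 0.0267
t 21.45 pos [0.5763 0.3772 0.118 ] yaw -178.55 q6 -1.21 w 26.7 F [-0.2  0.3 -0.1]
 roll 0.35  then dx 95.9 dy -430.1 dz 38.0 mm
```

```bash
python3 -m creep '[0,0.01066,-0.0478,0,0.4, 0,0.01066,-0.0478,0,0, 0,0.01066,-0.0478,0,0, 0,0.01066,-0.0478,0,0, 0,0.01066,-0.0478,0,0, 0,0.01066,-0.0478,0,0, 0,0.01066,-0.0478,0,0, 0,0.01066,-0.0478,0,0, 0,0.01066,-0.0478,0,0, 0,0,0,0.04,0,0,0,0,0,0, 0,0,0,0,0]'; python3 - <<'E'
from h import *
go(.4887,-.0546,.0167,1.1)
p=arm.state()["position"]
s=snapshot("side");held(s,p[0],p[1],p[2]+.0133);tray(s,(.518,-.006))
cv2.imwrite("pics/side6.png",cv2.resize(s["color"][200:360,260:440,::-1],None,fx=4,fy=3.75))
E
```

```text
t: 22.65
position: [0.4856, -0.0529, 0.0791]
tool_rot: [-0.002, -0.006, 1.0, 0.001]
force: [0.1, 0.2, -0.0]
grip_width: 0.0269
t 22.65 pos [ 0.4856 -0.0529  0.0791] yaw -179.28 q6 -1.96 w 26.9 F [ 0.1  0.2 -0. ]
 roll -0.38  then dx -3.1 dy -1.8 dz 62.4 mm
held n 201 ymax pct [-0.0279 -0.0128 -0.0116 -0.011  -0.0103]
 end-face mean [ 0.4856 -0.0128  0.0961]  y offset of roller from tcp -0.0007
n 1098 rect ((0.5198773145675659, -0.010033190250396729), (0.10885848850011826, 0.18137197196483612), 0.9832000136375427) pct x [0.466  0.5725] y [-0.0942  0.0793]
-76 182 x 0.4666 0.5755 mid 0.521 y -0.08
-20 232 x 0.466 0.5744 mid 0.5202 y -0.024
20 176 x 0.465 0.5739 mid 0.5194 y 0.0159
76 213 x 0.4639 0.5727 mid 0.5183 y 0.0721
```

View pics/side6.png

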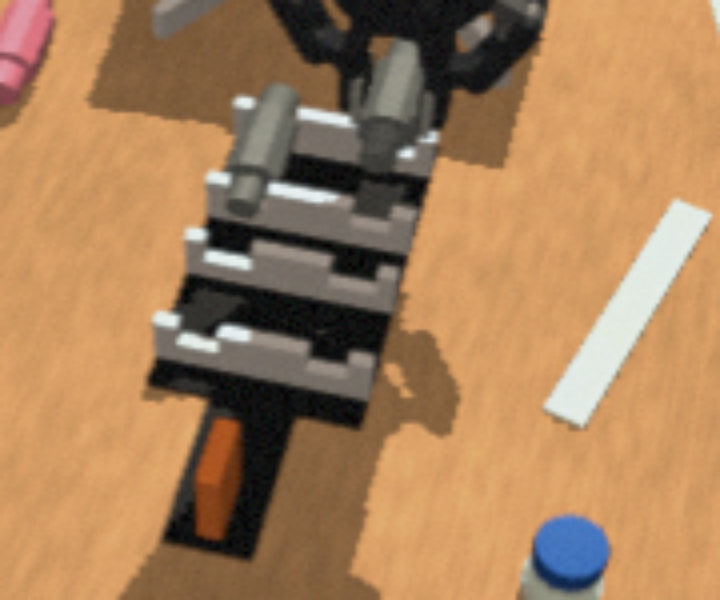

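```bash
python3 -m creep '[0,-0.0025,-0.0007,0,-0.2, 0,0,0,0,0, 0,0,0,0.035,0, 0,0,0,0.015,0, 0,0,0,0.006,0, 0,0,0,0,0, 0,0,0,0,0]'; python3 -m creep '[0,0,0,0.004,0, 0,0,0,0,0,0,0,0,0,0]';python3 -c "
from h import *
go(.4887,-.0546,.0167,1.1)"
```

```text
t: 23.4
position: [0.49, -0.0544, 0.0253]
tool_rot: [0.0, -0.008, 1.0, -0.0]
force: [0.1, -0.5, -1.0]
grip_width: 0.0263
t: 23.7
position: [0.4898, -0.0544, 0.0207]
tool_rot: [0.0, -0.008, 1.0, -0.0]
force: [0.2, -0.2, -0.4]
grip_width: 0.027
t 23.7 pos [ 0.4898 -0.0544  0.0207] yaw -179.09 q6 -1.96 w 27.0 F [ 0.2 -0.2 -0.4]
 roll -0.19  then dx 1.1 dy -0.2 dz 4.0 mm
```

```bash
python3 -m creep '[0,0.0006,0,0.002,0, 0,0,0,0,0, 0,0,0,0.002,0, 0,0,0,0,0, 0,0,0,0,0]'
```

```text
t: 24.2
position: [0.4891, -0.0544, 0.0166]
tool_rot: [0.0, -0.008, 1.0, -0.0]
force: [-1.0, 1.0, 3.9]
grip_width: 0.0265
```

```bash
python3 -m creep '[50,0,0,0,0, 50,0,0,0,0, 50,0,0,0,0, 50,0,0,-0.03,0, 50,0,0,-0.05,0, 50,0,0,-0.03,0, 60,0,0,0,-7.6, 60,0,0,0,-7.6, 60,0,0,0,-7.6, 60,0,0,0,-7.6, 60,0,0,0,-7.6, 60,0,0,0,-7.6, 60,0,0,0,-7.5]'; python3 - <<'E'
from h import *
s=snapshot("top");rollers(s,False)
s=snapshot("side");rollers(s,False)
go(.3894,.4048,.12,54)
E
```

```text
t: 25.5
position: [0.4888, -0.0543, 0.1262]
tool_rot: [-0.0, -0.457, 0.89, 0.0]
force: [-0.2, -0.1, -0.6]
grip_width: 0.0514
16 [185 157  40  19 696] c [0.7166 0.31  ] LB 0.087 0.041 ang -89.5 zmax 0.027 <== roller
206 [154 286  29  35 413] c [0.4187 0.3835] LB 0.083 0.027 ang -36.9 zmax 0.035 <== roller
179 [415 254  23  33 166] c [ 0.341  -0.0515] LB 0.09 0.022 ang 75.2 zmax 0.01 <== roller
191 [399 278  20  33 141] c [0.3593 0.0142] LB 0.084 0.021 ang 75.0 zmax 0.01 <== roller
291 [ 156  357   42   55 1244] c [0.7168 0.3105] LB 0.091 0.042 ang -87.8 zmax 0.024 <== roller
t 25.6 pos [ 0.4888 -0.0543  0.1262] yaw -125.87 q6 -2.89 w 50.8 F [-0.2  0.7  0.5]
 roll 0.13  then dx -313.0 dy 350.2 dz 6.2 mm
```

```bash
python3 -m creep '[60,-0.0313,0.035,0,0.2, 60,-0.0313,0.035,0,0, 60,-0.0313,0.035,0,0, 60,-0.0313,0.035,0,0, 60,-0.0313,0.035,0,0, 60,-0.0313,0.035,0,0, 60,-0.0313,0.035,0,0, 60,-0.0313,0.035,0,0, 60,-0.0313,0.035,0,0, 60,-0.0313,0.035,0,0, 60,0,0,0.05,0, 60,0,0,0,0, 60,0,0,0,0]'; python3 -c "
from h import *
go(.3894,.4048,.0005,53.5)"
```

```text
t: 26.9
position: [0.39, 0.404, 0.0758]
tool_rot: [-0.002, -0.452, 0.892, -0.0]
force: [0.0, 0.1, 0.6]
grip_width: 0.0511
t 26.9 pos [0.39   0.404  0.0758] yaw -126.32 q6 -1.94 w 51.1 F [0.  0.1 0.6]
 roll 0.18  then dx -0.2 dy 0.9 dz 75.3 mm
```

```bash
python3 -m creep '[60,0,0.001,0.05,0, 60,0,0,0.02,0, 60,0,0,0.005,0, 60,0,0,0,0, 0,0,0,0,0, 0,0,0,0,0, 0,0,0,0,0, 0,0,0,0,0, 0,0,0,0,0, 0,0,0,0,0, 0,0,0,0,0, 0,0,0,0,0]'
```

```text
t: 28.1
position: [0.3914, 0.4063, 0.0034]
tool_rot: [0.001, -0.453, 0.892, -0.0]
force: [-0.8, -1.2, 7.4]
grip_width: 0.0199
```

```bash
python3 -m creep '[60,0,0,0,0, 60,0,0,0,0, 60,0,0,-0.017,0, 60,0,-0.036,0,0, 60,0,0,0.017,0, 60,0,0,0.002,0, 60,0,0,0,0, 0,0,0,0,0, 0,0,0,0,0, 0,0,0,0,0, 0,0,0,0,0, 0,0,0,0,0, 0,0,0,0,0]'
python3 -m creep '[0,0,0,-0.05,0, 0,0,0,-0.05,0,0,0,0,-0.02,0,0,0,0,0,8.3,0,0,0,0,8.3,0,0,0,0,8.3,0,0,0,0,8.3,0,0,0,0,8.3,0,0,0,0,8.3,0,0,0,0,8.3,0,0,0,0,8.3]'
python3 -m creep '[0,0,0,0,8.3, 0,0,0,0,8.3, 0,0,0,0,8.3, 0,0,0,0,8.3, 0,0,0,0,8.3, 0,0,0,0,8.3, 0,0,0,0,8.3, 0,0,0,0,8.3, 0,0,0,0,8.3, 0,0,0,0,8.3, 0,0,0,0,8.3, 0,0,0,0,8.3, 0,0,0,0,8.3, 0,0,0,0,8.3, 0,0,0,0,8.3, 0,0,0,0,8.3, 0,0,0,0,8.3, 0,0,0,0,8.3, 0,0,0,0,8.3, 0,0,0,0,8.3]'; python3 -c "
from h import *
go(.4873,.042,.08,1.0)"
```

```text
t: 29.4
position: [0.4194, 0.3848, 0.0]
tool_rot: [0.0, -0.453, 0.892, 0.0]
force: [-1.9, 1.3, 5.8]
grip_width: 0.0273
t: 30.5
position: [0.419, 0.3842, 0.119]
tool_rot: [-0.0, 0.113, 0.994, -0.0]
force: [0.4, 0.9, -0.6]
grip_width: 0.0268
t: 32.5
position: [0.419, 0.3841, 0.119]
tool_rot: [0.0, 1.0, 0.009, -0.0]
force: [-0.4, 0.3, -0.2]
grip_width: 0.0267
t 32.5 pos [0.419  0.3841 0.119 ] yaw 1.08 q6 2.06 w 26.7 F [-0.4  0.3 -0.2]
 roll 0.08  then dx 62.3 dy 343.3 dz 39.0 mm
```

```bash
python3 -m creep '[0,0.0089,0.049,0,0, 0,0.0089,0.049,0,0, 0,0.0089,0.049,0,0, 0,0.0089,0.049,0,0, 0,0.0089,0.049,0,0, 0,0.0089,0.049,0,0, 0,0.0089,0.049,0,0, 0,0,0,0.04,0,0,0,0,0,0, 0,0,0,0,0]'; python3 - <<'E'
from h import *
go(.4873,.042,.0167,1.0)
p=arm.state()["position"]
s=snapshot("side");held(s,p[0],p[1],p[2]+.014)
cv2.imwrite("pics/side7.png",cv2.resize(s["color"][200:360,260:440,::-1],None,fx=4,fy=3.75))
E
```

```text
t: 33.5
position: [0.4889, 0.0433, 0.079]
tool_rot: [-0.0, 1.0, 0.012, -0.001]
force: [0.1, 0.6, -0.1]
grip_width: 0.0265
t 33.5 pos [0.4889 0.0433 0.079 ] yaw 1.42 q6 1.37 w 26.5 F [ 0.1  0.6 -0.1]
 roll 0.42  then dx -1.7 dy 1.3 dz 62.3 mm
held n 242 ymax pct [0.0688 0.0848 0.0866 0.0871 0.0876]
 end-face mean [0.4881 0.0855 0.0969]  y offset of roller from tcp 0.0012
```

View pics/side7.png

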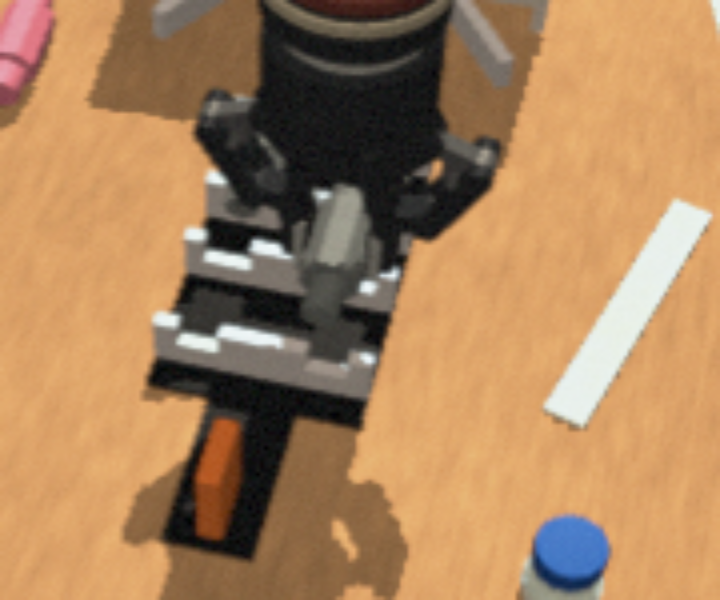

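```bash
python3 -m creep '[0,-0.002,0.0035,0,0.4, 0,0,0,0,0, 0,0,0,0.035,0, 0,0,0,0.015,0, 0,0,0,0.006,0, 0,0,0,0,0, 0,0,0,0,0]'; python3 -m creep '[0,0,0,0.003,0, 0,0,0,0,0,0,0,0,0,0]';python3 -c "
from h import *
go(.4873,.042,.0167,1.0)"
```

```text
t: 34.25
position: [0.4885, 0.0393, 0.0243]
tool_rot: [0.0, 1.0, 0.009, 0.0]
force: [-1.1, 0.9, -0.6]
grip_width: 0.0268
t: 34.55
position: [0.4883, 0.0393, 0.0207]
tool_rot: [0.0, 1.0, 0.009, 0.0]
force: [-1.7, 0.4, -0.1]
grip_width: 0.0265
t 34.55 pos [0.4883 0.0393 0.0207] yaw 1.02 q6 1.37 w 26.5 F [-1.7  0.4 -0.1]
 roll 0.02  then dx -1.0 dy -2.7 dz 4.0 mm
```

```bash
python3 -m creep '[0,-0.0008,0,0.002,0, 0,0,0,0,0, 0,0,0,0.002,0, 0,0,0,0.001,0, 0,0,0,0,0]'
```

```text
t: 35.05
position: [0.4876, 0.0393, 0.0159]
tool_rot: [0.0, 1.0, 0.009, 0.0]
force: [-2.8, -0.0, 5.8]
grip_width: 0.0271
```

```bash
python3 -m creep '[50,0,0,0,0, 50,0,0,0,0, 50,0,0,0,0, 50,0,0,-0.03,0, 50,0,0,-0.05,0, 50,0,0,-0.05,0, 50,0.006,-0.0375,0,0, 50,0.006,-0.0375,0,0, 50,0.006,-0.0375,0,0, 50,0.006,-0.0375,0,0, 50,0.006,-0.0375,0,0, 50,0.003,-0.0375,0,0, 50,0,0,0,0]'; python3 - <<'E'
from h import *
s=snapshot("top");rollers(s,False)
W=xyz(s);go(.517,.152,.02,1)
t=s["color"][205:305,235:415,::-1]
u=snapshot("side")["color"][200:360,260:440,::-1]
cv2.imwrite("pics/c8.png",np.vstack([cv2.resize(t,(540,300)),cv2.resize(u,(540,300))]))
c=(W[...,2]>.15)&(W[...,2]<.168);c[:,:430]=0;c[:,570:]=0;c[:150]=0;c[300:]=0;print("cab",cv2.minAreaRect(W[c][:,:2].astype(np.float32)))
P=plane(s,.16)
hsv=cv2.cvtColor(s["color"],cv2.COLOR_RGB2HSV)
Pf=plane(s,.062);f=(hsv[...,1]>150)&(hsv[...,0]>5)&(hsv[...,0]<18)&(W[...,2]>.052)&(abs(Pf[...,0]-.517)<.03)&(abs(Pf[...,1]-.152)<.04)
print(f.sum(), f.any() and Pf[f].mean(0))
E
```

```text
t: 36.35
position: [0.5158, 0.2685, 0.1448]
tool_rot: [-0.0, 1.0, 0.011, -0.0]
force: [0.5, -0.8, 0.7]
grip_width: 0.0429
21 [185 157  40  19 694] c [0.7166 0.31  ] LB 0.088 0.04 ang 89.5 zmax 0.026 <== roller
t 36.4 pos [0.5158 0.2666 0.1448] yaw 1.19 q6 1.8 w 42.5 F [ 0.  -0.4 -0.7]
 roll 0.19  then dx -0.8 dy 114.6 dz 124.8 mm
cab ((0.5506787300109863, -0.3027070164680481), (0.23412643373012543, 0.20652975142002106), 3.7921335697174072)
110 [0.51497892 0.1513828  0.062     ]
```

View pics/c8.png

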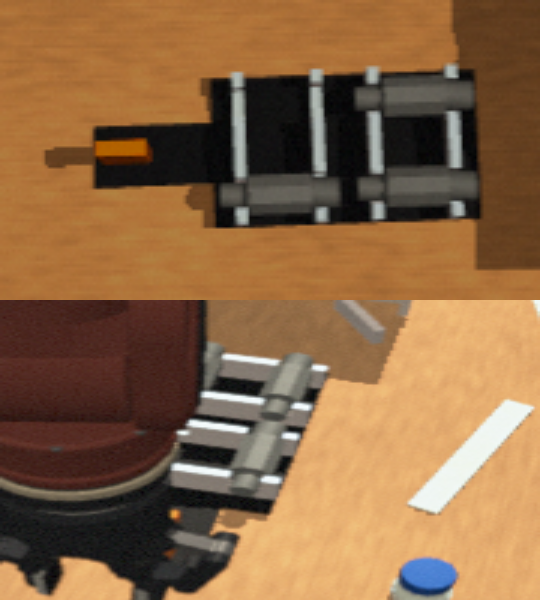

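```bash
python3 -m creep '[60,-0.0005,0.0382,0,0.1, 60,0,0.0382,0,0, 60,0,0.0382,0,0, 60,0,0,0.05,0, 60,0,0,0.05,0, 60,0,0,0.024,0, 60,0,0,0,0, 0,0,0,0,0, 0,0,0,0,0, 0,0,0,0,0, 0,0,0,0,0, 0,0,0,0,0, 0,0,0,0,0, 0,0,0,0,0, 0,0,0,0,0, 0,0,0,0,0]'; python3 -c "
from h import *
go(.527,.0575,.02,4)"
```

```text
t: 38.05
position: [0.5193, 0.1502, 0.0238]
tool_rot: [0.0, 1.0, 0.008, 0.002]
force: [-2.0, -2.1, 8.5]
grip_width: 0.0116
t 38.05 pos [0.5193 0.1502 0.0238] yaw 0.89 q6 1.59 w 11.6 F [-2.  -2.1  8.5]
 roll -3.11  then dx 1.2 dy 93.0 dz 3.8 mm
```

```bash
python3 -m creep '[0,0.0005,0.0093,-0.002,-0.3, 0,0.0005,0.0093,0,-0.3, 0,0.0005,0.0093,0,-0.3, 0,0.0005,0.0093,0,-0.3, 0,0.0005,0.0093,0,-0.3, 0,0.0005,0.0093,0,-0.3, 0,0.0005,0.0093,0,-0.3, 0,0.0005,0.0093,0,-0.3, 0,0.0005,0.0093,0,-0.3, 0,0.0005,0.0093,0,-0.3, 0,0,0,0,0, 0,0,0,0,0]'; python3 - <<'E'
from h import *
go(.542,-.142,.024,4)
s=snapshot("top");tray(s,(.542,-.1));t=s["color"][145:305,285:585,::-1]
cv2.imwrite("pics/c9.png",cv2.resize(t,(750,400)))
E
```

```text
t: 39.25
position: [0.5269, 0.0561, 0.0238]
tool_rot: [0.001, 0.999, 0.033, 0.0]
force: [-0.1, -5.9, 3.2]
grip_width: 0.0113
t 39.25 pos [0.5269 0.0561 0.0238] yaw 3.83 q6 1.36 w 11.3 F [-0.1 -5.9  3.2]
 roll -0.17  then dx 1.3 dy 198.6 dz -0.2 mm
n 577 rect ((0.5400726199150085, -0.10378680378198624), (0.116498664021492, 0.18782509863376617), 4.034758567810059) pct x [0.4811 0.5899] y [-0.1782 -0.0165]
-76 90 x 0.4869 0.5921 mid 0.5395 y -0.174
-20 114 x 0.4836 0.5886 mid 0.5361 y -0.1181
20 145 x 0.4801 0.5871 mid 0.5336 y -0.0793
76 112 x 0.4789 0.5513 mid 0.5151 y -0.0239
```

View pics/c9.png

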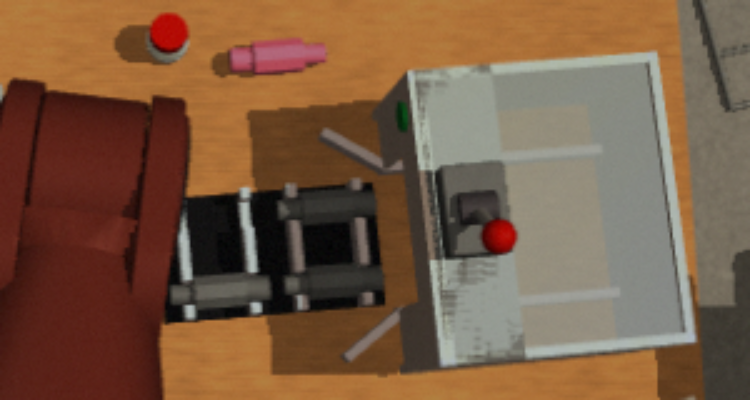

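```bash
python3 -m creep '[0,0.0005,0.015,0,-0.2, 0,0.0005,0.015,0,0, 0,0.0005,0.015,0,0, 0,0,0.015,0,0, 0,0,0.015,0,0, 0,0,0.015,0,0, 0,0,0,0,0]'; python3 -m creep '[0,0,0.015,0,0, 0,0,0.015,0,0, 0,0,0.015,0,0, 0,0,0.015,0,0, 0,0,0.015,0,0, 0,0,0,0,0]';  python3 -c "
from h import *
go(.542,-.142,.024,4)"
```

```text
t: 40.0
position: [0.5348, -0.0336, 0.0238]
tool_rot: [0.001, 0.999, 0.035, 0.0]
force: [0.4, -5.3, 3.3]
grip_width: 0.0114
t: 40.6
position: [0.5402, -0.108, 0.0238]
tool_rot: [0.001, 0.999, 0.035, 0.0]
force: [0.6, -4.4, 3.7]
grip_width: 0.0113
t 40.6 pos [ 0.5402 -0.108   0.0238] yaw 4.06 q6 1.07 w 11.3 F [ 0.6 -4.4  3.7]
 roll 0.06  then dx -0.5 dy 34.1 dz -0.2 mm
```

```bash
python3 -m creep '[0,0,0.01,0,0, 0,0,0.01,0,0, 0,0,0.008,0,0, 0,0,0,0,0]'; python3 -m creep '[0,0,0.003,0,0, 0,0,0.003,0,0, 0,0,0,0,0]';python3 -m creep '[0,0,0.003,0,0, 0,0,0,0,0]';python3 -m creep '[0,0,0.003,0,0, 0,0,0,0,0]'
```

```text
t: 41.0
position: [0.542, -0.1343, 0.0238]
tool_rot: [-0.0, 0.999, 0.036, 0.0]
force: [-0.3, 1.4, 6.1]
grip_width: 0.0112
t: 41.3
position: [0.5423, -0.1391, 0.0238]
tool_rot: [-0.001, 0.999, 0.037, 0.0]
force: [-0.3, 6.9, 8.6]
grip_width: 0.0114
t: 41.5
position: [0.5425, -0.1419, 0.0238]
tool_rot: [-0.001, 0.999, 0.037, 0.0]
force: [-1.3, 6.3, 8.5]
grip_width: 0.0112
t: 41.7
position: [0.5428, -0.1449, 0.0238]
tool_rot: [-0.001, 0.999, 0.037, 0.0]
force: [-0.9, 7.4, 9.5]
grip_width: 0.0111
```

```bash
python3 -m creep '[0,0,0.003,0,0, 0,0,0,0,0]';python3 -m creep '[0,0,0.002,0,0, 0,0,0,0,0, 0,0,0,0,0]'; python3 - <<'E'
from h import *
go()
s=snapshot("top");t=s["color"][145:305,285:585,::-1]
cv2.imwrite("pics/c10.png",cv2.resize(t,(750,400)))
E
```

```text
t: 41.9
position: [0.5428, -0.1449, 0.0237]
tool_rot: [-0.004, 0.999, 0.037, 0.0]
force: [-1.7, 21.9, 15.4]
grip_width: 0.0115
t: 42.2
position: [0.5428, -0.1451, 0.0237]
tool_rot: [-0.005, 0.999, 0.038, 0.0]
force: [-1.9, 30.8, 19.8]
grip_width: 0.0113
t 42.2 pos [ 0.5428 -0.1451  0.0237] yaw 4.35 q6 1.0 w 11.3 F [-1.9 30.8 19.8]
 roll 0  then dx 0.0 dy 0.0 dz -0.0 mm
```

View pics/c10.png

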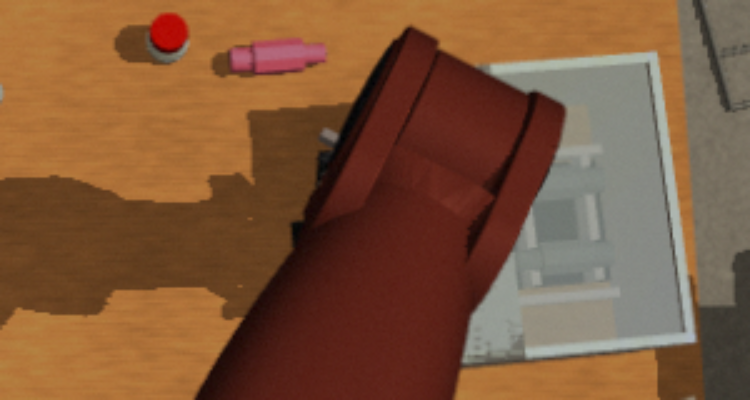

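```bash
python3 -m creep '[60,0,0,0,0, 60,0,0,0,0, 60,0,-0.005,0,0, 60,0,0,-0.02,0, 60,0,-0.04,-0.03,0, 60,0,-0.05,0,0, 60,0,-0.04,-0.03,0, 60,-0.02,-0.04,-0.01,0, 60,0,-0.05,0,0, 60,0,-0.05,0,0, 60,0,0,0,0]'; python3 - <<'E'
from h import *
go()
s=snapshot("top");W=xyz(s);t=s["color"][145:305,285:585,::-1]
cv2.imwrite("pics/c11.png",cv2.resize(t,(750,400)))
hsv=cv2.cvtColor(s["color"],cv2.COLOR_RGB2HSV)
Pf=plane(s,.062);f=(hsv[...,1]>150)&(hsv[...,0]>5)&(hsv[...,0]<18)&(W[...,2]>.045)&(abs(Pf[...,0]-.54)<.03)&(abs(Pf[...,1]+.142)<.04)
print(f.sum(), f.any() and Pf[f].mean(0))
k=(hsv[...,1]>180)&((hsv[...,0]<8)|(hsv[...,0]>172))&(W[...,2]>.16);k[:,:470]=0;k[:,510:]=0;k[:200]=0;k[270:]=0;print("knob",k.sum(),W[k].mean(0))
P5=plane(s,.005);print("tray nose?",P5[225,530])
E
```

```text
t: 43.35
position: [0.5018, 0.1262, 0.1133]
tool_rot: [-0.001, 0.999, 0.039, -0.0]
force: [-0.3, -1.0, 0.6]
grip_width: 0.0512
t 43.35 pos [0.5018 0.1262 0.1133] yaw 4.43 q6 1.49 w 51.2 F [-0.3 -1.   0.6]
 roll 0  then dx 0.0 dy 0.0 dz -0.0 mm
114 [ 0.54068882 -0.14053421  0.062     ]
knob 142 [ 0.51702198 -0.23731638  0.24297221]
tray nose? [ 0.57595395 -0.40590947  0.005     ]
```

View pics/c11.png

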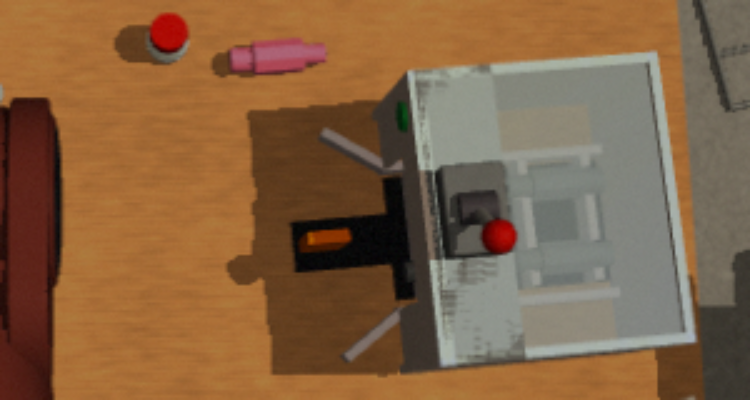

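```bash
python3 -m creep '[0,0.005,0.0495,0,0, 0,0.005,0.0495,0,0, 0,0.005,0.0495,0,0, 0,0.0055,0.0495,0,0, 0,0,0,0,0, 0,0,0,0.042,0,0,0,0,0.041,0, 0,0,0,0,0]';python3 -m creep '[0,0,0.01,0,0, 0,0,0.01,0,0, 0,0,0.01,0,0, 0,0,0,0,0]';python3 -m creep '[0,0,0.004,0,0, 0,0,0.004,0,0, 0,0,0,0,0]';python3 -m creep '[0,0,0.003,0,0,0,0,0,0,0]';python3 -m creep '[0,0,0.003,0,0,0,0,0,0,0]'
```

```text
t: 44.2
position: [0.5333, -0.0741, 0.0247]
tool_rot: [-0.002, 0.999, 0.035, -0.004]
force: [-1.5, 0.6, 0.0]
grip_width: -0.0002
t: 44.6
position: [0.5413, -0.107, 0.0322]
tool_rot: [0.001, 0.999, 0.035, 0.001]
force: [-0.2, -0.3, 0.4]
grip_width: -0.0
t: 44.9
position: [0.5407, -0.1132, 0.0305]
tool_rot: [0.0, 0.999, 0.036, 0.0]
force: [0.5, 0.5, -0.7]
grip_width: -0.0001
t: 45.1
position: [0.5406, -0.1142, 0.0303]
tool_rot: [-0.002, 0.999, 0.037, -0.0]
force: [-1.0, 8.2, 2.7]
grip_width: 0.0002
t: 45.3
position: [0.5406, -0.1142, 0.0304]
tool_rot: [-0.004, 0.999, 0.038, 0.0]
force: [-1.8, 22.3, 10.5]
grip_width: 0.0001
```

```bash
python3 -m creep '[0,0,-0.045,0,0, 0,0,0,-0.05,0, 0,0,0,-0.05,0, 0,0,0,-0.05,0, 0,0,0,-0.05,0, 0,0,0,-0.05,0, 0,0,0,-0.05,0,0,0,0,0,0]'; python3 -c "
from h import *
go(.475,-.241,.217,4)"
```

```text
t: 46.1
position: [0.5395, -0.0745, 0.3381]
tool_rot: [0.002, 0.999, 0.036, 0.005]
force: [1.4, -0.2, 0.3]
grip_width: -0.0002
t 46.1 pos [ 0.5395 -0.0745  0.3381] yaw 4.14 q6 1.12 w -0.2 F [ 1.4 -0.2  0.3]
 roll 0.14  then dx -76.0 dy 161.6 dz 121.1 mm
```

```bash
python3 -m creep '[0,-0.019,0.0404,0,0, 0,-0.019,0.0404,0,0, 0,-0.019,0.0404,0,0, 0,-0.019,0.0404,0,0, 0,0,0,0,0, 0,0,0,0.04,0, 0,0,0,0.04,0, 0,0,0,0.04,0, 0,0,0,0,0,0,0,0,0,0]'; python3 -c "
from h import *
go(.55,-.237,.217,4)
s=snapshot('side');cv2.imwrite('pics/c12.png',cv2.resize(s['color'][60:220,260:460,::-1],None,fx=3.5,fy=3.5))"
```

```text
t: 47.1
position: [0.4735, -0.2399, 0.211]
tool_rot: [-0.0, 0.999, 0.036, -0.0]
force: [0.4, -0.4, 1.4]
grip_width: 0.0001
t 47.1 pos [ 0.4735 -0.2399  0.211 ] yaw 4.15 q6 0.78 w 0.1 F [ 0.4 -0.4  1.4]
 roll 0.15  then dx 76.5 dy 2.4 dz -6.0 mm
```

View pics/c12.png

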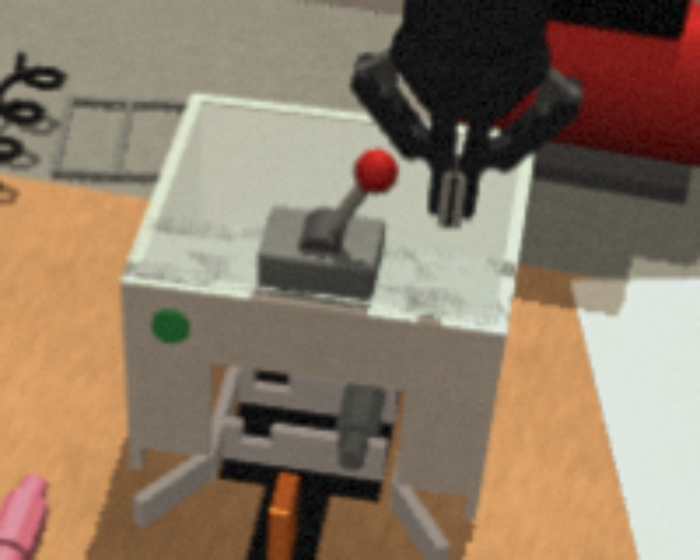

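```bash
python3 -m creep '[0,0.005,0,-0.006,0, 0,0.01,0,0,0, 0,0.01,0,0,0, 0,0.01,0,0,0, 0,0.01,0,0,0, 0,0.01,0,0,0, 0,0.01,0,0,0, 0,0.006,0,0,0, 0,0,0,0,0]';python3 -m creep '[0,0.004,0,0,0, 0,0,0,0,0]';python3 -m creep '[0,0.004,0,0,0, 0,0,0,0,0]';python3 -m creep '[0,0.004,0,0,0, 0,0,0,0,0]'
```

```text
t: 48.05
position: [0.5451, -0.2352, 0.2159]
tool_rot: [-0.0, 0.999, 0.036, -0.0]
force: [-0.7, 0.2, 0.4]
grip_width: -0.0003
t: 48.25
position: [0.5485, -0.2351, 0.2163]
tool_rot: [-0.0, 0.999, 0.036, 0.0]
force: [-0.3, 0.0, 0.3]
grip_width: -0.0004
t: 48.45
position: [0.5497, -0.2351, 0.2163]
tool_rot: [0.0, 0.999, 0.035, -0.003]
force: [-17.0, -0.5, 3.9]
grip_width: 0.0001
t: 48.65
position: [0.5503, -0.2351, 0.2162]
tool_rot: [0.0, 0.999, 0.035, -0.007]
force: [-36.8, -2.1, 11.3]
grip_width: -0.0004
```

```bash
python3 -m creep '[0,-0.03,0,0,0, 0,-0.04,0,0,0, 0,0,0,-0.05,0, 0,0,0,-0.05,0, 0,0,0,-0.03,0, 0,-0.02,-0.045,0,0, 0,-0.02,-0.045,0,0, 0,-0.01,-0.049,0,0, 0,0,-0.049,0,0, 0,0,-0.049,0,0, 0,0,-0.049,0,0, 0,0,-0.049,0,0, 0,0,-0.049,0,0, 0,0,-0.049,0,0, 0,0,-0.049,0,0, 0,0,0,0,0, 0,0,0,0,0]'; python3 - <<'E'
from h import *
go()
s=snapshot("top");W=xyz(s);hsv=cv2.cvtColor(s["color"],cv2.COLOR_RGB2HSV)
k=(hsv[...,1]>180)&((hsv[...,0]<8)|(hsv[...,0]>172))&(W[...,2]>.16);k[:,:460]=0;k[:,510:]=0;k[:190]=0;k[270:]=0;print("knob",k.sum(),W[k].mean(0))
Pf=plane(s,.062);f=(hsv[...,1]>150)&(hsv[...,0]>5)&(hsv[...,0]<18)&(W[...,2]>.045)&(abs(Pf[...,0]-.54)<.03)&(abs(Pf[...,1]+.142)<.04)
print("fin",Pf[f].mean(0))
t=s["color"][120:400,100:580,::-1]; u=snapshot("side")["color"][60:340,180:480,::-1]
cv2.imwrite("pics/c13.png",np.hstack([cv2.resize(t,(480,280)),u]))
E
```

```text
t: 50.35
position: [0.4016, 0.2385, 0.3464]
tool_rot: [0.0, 0.999, 0.037, 0.0]
force: [0.3, 1.1, 0.4]
grip_width: 0.0002
t 50.35 pos [0.4016 0.2385 0.3464] yaw 4.28 q6 1.75 w 0.2 F [0.3 1.1 0.4]
 roll 0  then dx 0.0 dy 0.0 dz -0.0 mm
knob 143 [ 0.57328188 -0.23381009  0.24140373]
fin [ 0.54034017 -0.14054506  0.062     ]
```

View pics/c13.png

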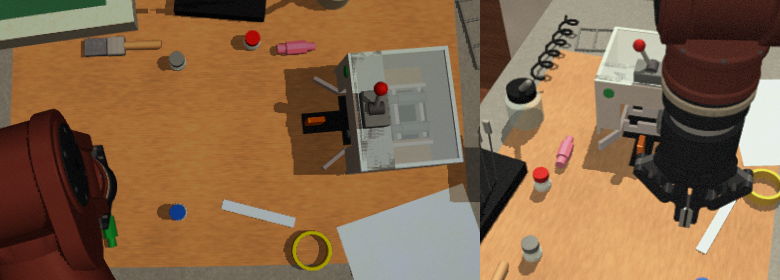

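```bash
python3 -c "
from rig import arm
print(arm.close_job())"
```

```text
the job is handed in; nothing more can be done
None
```

The job is handed in, finished at about 50 s of the 210 s allowed; no verdict was reported. I found only three grey rollers on the bench. All three are loaded in the tray, the tray is home in the cabinet, and the lever was then thrown.

- **Feeling the ends:** The gripper reads about 2.2 mm too small. The near roller read 15.7 mm on its handle-side end and 19.8 mm on the other, so it was already the right way round. The other two read 19.7 and 19.9 mm on the handle-side end, so I turned both; I pinched only one end of each.
- **Loading:** The rollers are in cradles 4, 3 and 1. Each met the cradle floor within about 0.2 mm of the expected height. I did not measure their tilt separately.
- **Tray:** It stopped hard against the back stop twice, at 31 N pushed by the handle and at 22 N pushed from behind it. The handle then lay within 1–2 mm of its expected position. In one top view the tray's edge looked level with the mouth rather than the expected 2 mm inside, which is about the limit of the image.
- **Lever:** It went against its end stop at 37 N. The knob moved 56 mm where a full throw is 57 mm, which is within the camera's accuracy.
- **Last picture:** The red, blue and grey jars were standing. The pink and green look-alikes appeared where they were, although the arm partly covered the green one. The arm was clear of everything.

I saw neither a knocked roller nor a slackened grip during the run.

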